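Build up a specimen stand from two plates, pressing each one flat

ROBOT

A 6-joint arm with a two-finger parallel gripper is mounted at the origin on the work surface. World frame = base frame: x ahead of the robot, y to its left, z up, the work surface at z = 0. Lengths are in m, angles in rad, forces in N, time in s.
With the tool pointing down it reaches from about 0.375 to 0.9 m from the base axis. Payload 3.1 kg.
Tool frame: the origin (TCP) lies on the mounting face of the last link; the fingertips stand 182 mm ahead of it and the grasp point (between the pads) lies 164 mm ahead of it; z points along the fingers, y is the direction in which the jaws open and shut (so a half turn about z gives the same grasp; the last joint's range is limited). The gripper opens to 87 mm and grips with 3 to 60 N. Pads are 19 mm wide; open, the fingers measure 117 mm over their backs; the gripper's body (75 mm by 190 mm) begins 51 mm behind the grasp point.
Start: joints at [1, 0.527, 1.433, -0, 1.181, -0.178], TCP at [0.239, 0.577, 0.405] pointing down, gripper open.
Joint ranges: [-3.08, 3.08], [-0.75, 2.2], [0.22, 2.44], [-1.43, 4.57], [0, 2.65], [-2.85, 2.85]. Speed limits (rad/s): [2.79, 2.79, 3.14, 3.14, 3.14, 3.14].

INTERFACE

Orientations are given as a unit quaternion [x, y, z, w].
In Python, from rig import robot, camera, camera_model gives the robot as it stands.
- The arm moves only by the tool drive_tool, never from a script. Its argument "plan" is a list that holds one entry, the list of rows, each a list of 6 numbers: the shift along the world's x, y, z in units of 2.5 cm (1.0 is 2.5 cm), then the turn, a rotation vector about the world's x, y, z in units of 6 degrees (1.0 is 6 degrees). A call has 1 to 8 rows; each row shifts and turns the commanded pose from where the row before left it; what a row does not reach is not made up. A row lasts 1/8 s, in which the tool goes at most 62.5 mm and 10.7 degrees, less where a joint would pass 70% of its speed; a pose out of reach is approached as far as the arm can. A call with a number of a shift or a turn outside -1 to 1 is refused whole. A call with a gripper value outside its range is refused whole. "grip" is the closure, from 0 (fully open) to 1 (shut), set as the call begins (left out, the last holds). The fingers move at their own pace and stop on an object; "force" is the grip in N (left out, the last holds). Time passes only in rows, so rows that do not move let the fingers close. It gives the time, the measured TCP pose, the force and the opening at its end, in the units of the state.
- robot.get_obs(): the state, without advancing time (a new reading comes with each control period).
- camera(name): name is "scene" or "side" or "wrist"; returns the picture (384x512x3 uint8, red, green, blue); there is no depth.
- camera_model(name): a dict with "K" (3x3 intrinsics, pixels), "world_to_cam" (4x4, takes a point from world to camera coordinates); the wrist camera has in their place "tool_from_camera" (4x4, takes a point from camera to tool coordinates, whose origin is the TCP and whose axes are the flange's). Camera axes: x right, y up, looking along -z (the intrinsics and any distortion apply to the point x, -y, -z); pixel columns grow to the right and rows downward; lengths in m; the calibration is good to about 2 mm. A picture is of the moment at which its call begins: read the wrist's pose just before it. camera_model takes no time and is no camera call.
- robot.hand_in(): hands the job in, once; it reports no verdict.
The state is a dict: "time": time; "q": joint angles; "joint_velocities": joint speeds; "joint_torque": joint torques, N m; "position": TCP position; "tool_rot": TCP orientation; "ft_force": force on the tool from outside, world axes, zero at the start; "moment": the same for the moment, N m; "grip_width": finger opening in m.
Only numpy, scipy, OpenCV 4.12 (cv2) and the standard library are available. Lean on these libraries where they do the work, as an engineer would, in place of code of your own. Each camera call takes 0.05 s, during which the arm holds its last target.

TASK

Build up the sprung specimen stand: set the thick plain spacer plate gently on its narrow platform, centred, lengthwise between the four guide posts, let go, and press down on the middle of the plate from above with the fingertips until you feel the platform give, to make sure it lies flat. Only then set the thinner plate with the notched corners squarely on top of it, let go, and press that one in the same way. One of the plates is pushed under the low bridge shelf, so draw it out by its end, put it down and take it again by its middle; leave the bottle, jar, beaker and mug where they are.

Things in the scene. Friction and masses are not known exactly. Their poses are not given: they have to be found in the camera images.
- spacer: Spacer plate: plain rectangular bare aluminium slab 140 x 62 x 18 mm, about 0.42 kg. Origin at the centre of its underside; x along the 140 mm, y along the 62 mm, z up. Lies flat on the bench, either in the open or with one end sticking out of the bridge shelf's mouth.
- cover: Cover plate: thinner aluminium slab 140 x 62 x 10 mm, a 16 x 16 mm square notch at each corner (long sides straight for 108 mm, ends are tongues 30 mm wide), about 0.21 kg. Origin at the centre of its underside; x along the 140 mm, z up. Flat on the bench in the other of the two places.
- bridge: Low bench shelf, fixed: clear acrylic roof 130 deep (x) x 166 mm wide (y), 36 to 44 mm above the bench, on white side walls 8 mm thick; open front and back, no floor. Origin on the bench, mid-mouth (front edge, facing the robot); x points inward. The plate under it lies roughly along x, its near end 36 to 52 mm out of the mouth; the bench is clear 170 mm before the mouth.
- stand: Fixed white stand: base 140 (x) x 104 x 12 mm, column 60 x 26 up to 62 mm. Origin on the bench under its centre, x along its length. Four steel guide posts, 8 mm thick, at x +-44, y +-38 mm, 116 mm tall with tapered tips: 68 mm free across y (a plate along x has 3 mm play each side), 80 mm free between posts along x, where the fingers holding a plate must go.
- platform_top (a point): Centre of the top face of the stand's narrow steel platform (90 mm along the stand's x, 36 mm along y, 8 mm thick), 80 mm above the bench when up. Plates rest on this; both plates overhang it.
- platform (a joint): Travel of the sprung platform: 0 up, grows to 0.008 m when pressed fully down. It stays up under the weight of both plates; over the spacer alone it begins to give at about 5 N of push, over both plates at about 3 N, then another 1.2 N per mm.
- reagent: Bystander: brown bottle, 64 mm diameter, 150 mm tall, standing on the bench. Origin at the centre of its underside.
- jar: Bystander: white jar, 60 mm diameter, 75 mm tall. Origin at the centre of its underside.
- beaker: Bystander: glass beaker, 74 mm diameter, 100 mm tall. Origin at the centre of its underside.
- mug: Bystander: white mug, 80 mm diameter and a handle on +y, 90 mm tall. Origin at the centre of its underside.
Things that resemble listed ones, but are neither listed nor needed, are in the scene too. Leave any black, purple or yellow look-alike of the stand alone.

How it is judged:
On the way, in this order (a step that is already met when the one before it is completed fails the run):
1. the spacer lies flat and centred on the platform, let go (horizontal distance between spacer and platform_top below 0.01 m and z of spacer in the frame of platform_top between -0.002 and 0.003 m and angle between spacer's own z axis and vertical below 0.04 rad and angle between the x axis of spacer and the x axis of stand, either way round below 0.1 rad and contact force between the fingers and spacer below 0.1 N), for 0.2 s.
2. the spacer is pressed down from above by the fingertips so that the platform gives, and stays flat (horizontal distance between spacer and platform_top below 0.01 m and z of spacer in the frame of platform_top between -0.002 and 0.003 m and angle between spacer's own z axis and vertical below 0.04 rad and angle between the x axis of spacer and the x axis of stand, either way round below 0.1 rad and contact force between the fingers and spacer above 2 N and z of the grasp point in the frame of spacer above 0.026 m and value of joint platform above 0.0015 m), for 0.1 s.
3. the cover plate lies flat on the spacer, let go (horizontal distance between each of spacer, cover and platform_top below 0.01 m and z of spacer in the frame of platform_top between -0.002 and 0.003 m and angle between each of spacer, cover's own z axis and vertical below 0.04 rad and angle between the x axis of each of spacer, cover and the x axis of stand, either way round below 0.1 rad and z of cover in the frame of spacer between 0.0155 and 0.0205 m and contact force between the fingers and cover below 0.1 N), for 0.2 s.
4. the cover plate is pressed down from above by the fingertips so that the platform gives, and both stay flat (horizontal distance between each of spacer, cover and platform_top below 0.01 m and z of spacer in the frame of platform_top between -0.002 and 0.003 m and angle between each of spacer, cover's own z axis and vertical below 0.04 rad and angle between the x axis of each of spacer, cover and the x axis of stand, either way round below 0.1 rad and z of cover in the frame of spacer between 0.0155 and 0.0205 m and contact force between the fingers and cover above 2 N and z of the grasp point in the frame of cover above 0.018 m and value of joint platform above 0.0015 m), for 0.1 s.
At the end, for the whole second after the job is handed in: The spacer rests flat (within 2 degrees) on the raised platform and the cover plate flat on the spacer, both within 10 mm of the platform's centre and within 6 degrees of the stand's length, released and at rest, the platform back up (within 1 mm) (all of step 3 and contact force between the fingers and spacer below 0.1 N and value of joint platform below 0.001 m and linear speed of each of spacer, cover below 0.01 m/s); the robot touches nothing.
It fails at once if the reagent bottle is pushed more than 30 mm or tipped (distance of reagent from where it was at the start of the episode above 0.03 m or angle between reagent's own z axis and vertical above 0.35 rad).
It fails at once if the jar is pushed more than 30 mm or tipped (distance of jar from where it was at the start of the episode above 0.03 m or angle between jar's own z axis and vertical above 0.35 rad).
It fails at once if the beaker is pushed more than 30 mm or tipped (distance of beaker from where it was at the start of the episode above 0.03 m or angle between beaker's own z axis and vertical above 0.35 rad).
It fails at once if the mug is pushed more than 30 mm or tipped (distance of mug from where it was at the start of the episode above 0.03 m or angle between mug's own z axis and vertical above 0.35 rad).
It fails at once if a plate is dropped or slammed on the platform (it is knocked down faster than 0.3 m/s) (velocity of joint platform above 0.3 m/s).
It also fails if it takes over 72 s, if anything falls off the work surface, if the arm or the gripper's body presses on something with over 40 N, if the wrist force passes 120 N, or if a joint passes its speed limit or range.

## Working session

There is one attempt and no reset: what is moved stays moved. The work goes in short steps, Python scripts to look and compute and a tool call to move; the robot and the scene stay as the last step left them, time stands still between calls to the robot, and variables do not carry over. Pictures are saved under pics/ and viewed, and the job is handed in when it is done.

Besides the shell and the picture viewer there is one more tool, called after "Call:" as name(argument=value, ...), one argument or row to a line, values as JSON. drive_tool: Moves the arm, as the interface text tells. Shifts and turns lie within -1 to 1; 1 stands for 2.5 cm of shift or 6 degrees of turn. Its arguments: {"type":"object","properties":{"plan":{"type":"array","items":{"type":"array","items":{"type":"array","items":{"type":"number","minimum":-1,"maximum":1}}}},"grip":{"type":"number"},"force":{"type":"number"}},"required":["plan"]}

```bash
ls; mkdir -p pics
python3 - <<'E'
from rig import robot,camera,camera_model
import cv2,numpy as np
o=robot.get_obs();print(o)
for n in ["scene","side","wrist"]:
    im=camera(n);cv2.imwrite(f"pics/{n}0.png",im[:,:,::-1]);m=camera_model(n);print(n,{k:np.round(v,4).tolist() if not isinstance(v,str) else v for k,v in m.items()})
E
```

```text
pics
{'time': 0.0, 'q': array([ 9.99507358e-01,  5.28479605e-01,  1.43388788e+00, -1.68658209e-05,
        1.18141766e+00, -1.78501460e-01]), 'joint_velocities': array([ 0.0007691 ,  0.00022207, -0.00017223,  0.00078967,  0.00136885,
       -0.00027774]), 'joint_torque': array([-7.49744977e-04, -4.40043426e+01, -1.76589775e+01,  6.31429651e-02,
        5.82912366e-02, -1.75760720e-04]), 'position': array([0.23901671, 0.57712293, 0.40376755]), 'tool_rot': array([ 1.95130420e-01,  9.80776691e-01, -1.02296290e-03, -3.94161399e-04]), 'ft_force': array([-0.2221848 , -0.70803671,  0.17429592]), 'moment': array([-0.04561151, -0.03037217,  0.01009798]), 'grip_width': 0.08695120563125908}
scene {'K': [[475.0625, 0.0, 259.3342], [0.0, 475.0625, 192.3729], [0.0, 0.0, 1.0]], 'world_to_cam': [[0.8847, 0.4662, 0.0075, -0.5139], [-0.3462, 0.646, 0.6803, 0.1693], [0.3123, -0.6044, 0.7329, -2.033], [0.0, 0.0, 0.0, 1.0]]}
side {'K': [[413.2815, 0.0, 256.1226], [0.0, 413.2815, 188.3063], [0.0, 0.0, 1.0]], 'world_to_cam': [[0.7648, -0.6441, 0.0157, -0.4696], [0.4114, 0.5069, 0.7575, -0.287], [-0.4958, -0.5729, 0.6527, -1.0914], [0.0, 0.0, 0.0, 1.0]]}
wrist {'K': [[266.9844, 0.0, 252.9797], [0.0, 266.9844, 188.0317], [0.0, 0.0, 1.0]], 'tool_from_camera': [[0.0002, 0.9709, 0.2394, 0.0654], [1.0, 0.0, -0.001, 0.0004], [-0.001, 0.2394, -0.9709, 0.02], [0.0, 0.0, 0.0, 1.0]]}
```

View pics/scene0.png

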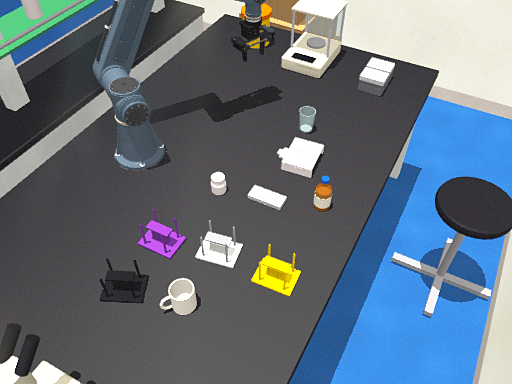

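View pics/side0.png

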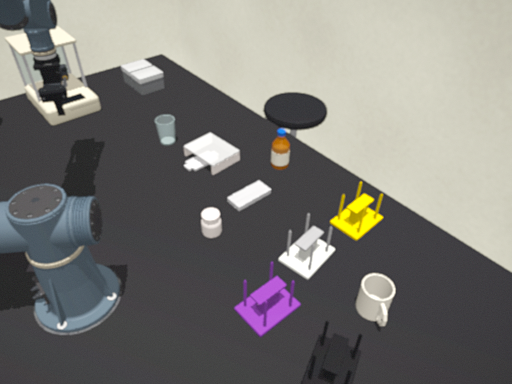

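View pics/wrist0.png

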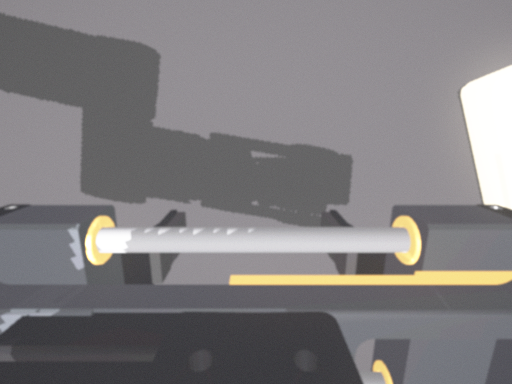

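The scene view shows the white stand at (218,250), with look-alikes in purple (162,235), black (124,285) and yellow (277,270). A plain plate lies in the open at (267,197) and the bridge is at (303,157) with a notched plate end at about (284,154). The bystanders are the jar (218,183), bottle (323,195), beaker (307,118) and mug (181,297). I'll take close crops next.

```bash
cat > h.py <<'E'
import numpy as np,cv2
from rig import robot,camera,camera_model
from scipy.spatial.transform import Rotation as R
def cam(n,obs=None):
    m=camera_model(n);K=np.array(m["K"])
    if n!="wrist": T=np.array(m["world_to_cam"])
    else:
        W=np.eye(4);W[:3,:3]=R.from_quat(obs["tool_rot"]).as_matrix();W[:3,3]=obs["position"]
        T=np.linalg.inv(W@np.array(m["tool_from_camera"]))
    return K,T,m.get("dist",None)
def ray(c,uv,z):
    K,T,_=c;uv=np.atleast_2d(np.array(uv,float))
    d=np.c_[(uv[:,0]-K[0,2])/K[0,0],-(uv[:,1]-K[1,2])/K[1,1],-np.ones(len(uv))]
    Ri=T[:3,:3].T;o=-Ri@T[:3,3];w=d@Ri.T
    return o+w*((z-o[2])/w[:,2])[:,None]
def proj(c,P):
    K,T,_=c;p=np.atleast_2d(P)@T[:3,:3].T+T[:3,3]
    return np.c_[K[0,0]*p[:,0]/-p[:,2]+K[0,2],K[1,1]*-p[:,1]/-p[:,2]+K[1,2]]
E
python3 - <<'E'
from h import *
print(camera_model("scene").keys())
a=cv2.imread("pics/scene0.png");b=cv2.imread("pics/side0.png")
cv2.imwrite("pics/c1.png",cv2.resize(a[90:320,100:350],None,fx=3.2/1.3,fy=3.2/1.3,interpolation=cv2.INTER_CUBIC))
cv2.imwrite("pics/c2.png",cv2.resize(b[90:320,140:400],None,fx=2.5,fy=2.5,interpolation=cv2.INTER_CUBIC))
s,d=cam("scene"),cam("side")
for n,u,v,z in [("spacer",(267,197),(249,195),.018),("bridge",(303,157),(212,153),.04),("stand",(218,250),(307,250),.03),("jar",(218,193),(211,235),0),("bottle",(322,209),(281,165),0),("beaker",(307,131),(168,142),0),("mug",(183,312),(376,315),0),]:
    print(n,ray(s,u,z).round(3),ray(d,v,z).round(3))
E
```

```text
dict_keys(['K', 'world_to_cam'])
spacer [[0.606 0.016 0.018]] [[0.594 0.013 0.018]]
bridge [[0.644 0.267 0.04 ]] [[0.62 0.26 0.04]]
stand [[ 0.574 -0.296  0.03 ]] [[ 0.564 -0.286  0.03 ]]
jar [[ 0.418 -0.042  0.   ]] [[ 0.399 -0.04   0.   ]]
bottle [[0.813 0.075 0.   ]] [[0.806 0.084 0.   ]]
beaker [[0.574 0.474 0.   ]] [[0.558 0.476 0.   ]]
mug [[ 0.589 -0.54   0.   ]] [[ 0.566 -0.537  0.   ]]
```

View pics/c1.png

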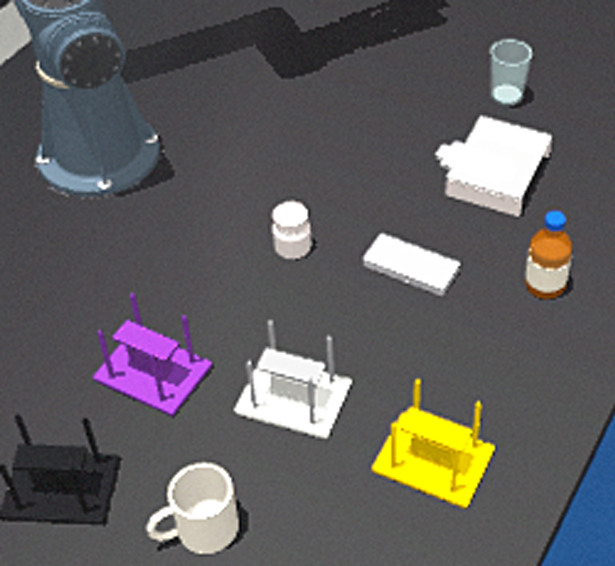

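View pics/c2.png

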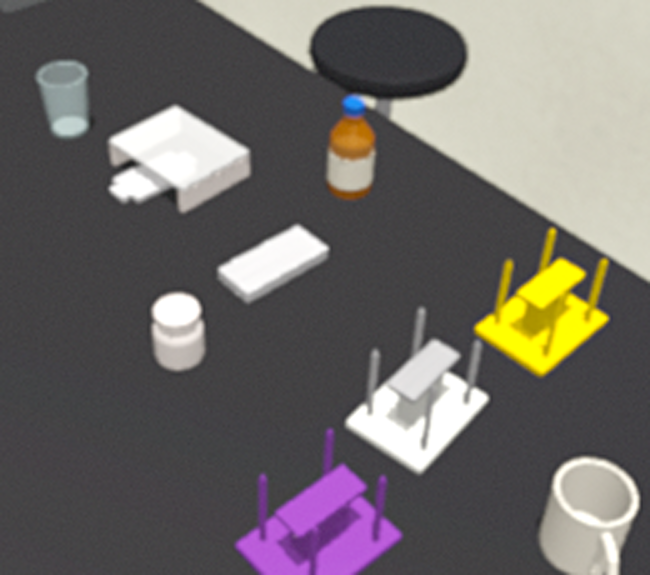

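```bash
cat > m1.py <<'E'
from h import *
a=cv2.imread("pics/scene0.png");b=cv2.imread("pics/side0.png")
for n,im,rois in [("scene",a,{"spacer":(240,180,292,212),"stand":(192,218,246,270),"bridge":(272,132,330,178)}),("side",b,{"spacer":(222,176,276,214),"stand":(274,210,338,282),"bridge":(180,128,244,178)})]:
    c=cam(n)
    for k,(x0,y0,x1,y1) in rois.items():
        g=cv2.cvtColor(im,cv2.COLOR_BGR2GRAY)[y0:y1,x0:x1]
        m=(g>110).astype(np.uint8)
        cs,_=cv2.findContours(m,cv2.RETR_EXTERNAL,cv2.CHAIN_APPROX_NONE)
        ct=max(cs,key=cv2.contourArea)
        p=cv2.approxPolyDP(cv2.convexHull(ct),1.5,True)[:,0]+[x0,y0]
        print(n,k,cv2.contourArea(ct));
        for q in p: print("  ",q,"z0",ray(c,q,0)[0,:2].round(3),"ztop",ray(c,q,{"spacer":.018,"stand":.012,"bridge":.044}[k])[0,:2].round(3))
E
python3 m1.py
```

```text
scene spacer 519.0
   [247 194] z0 [0.522 0.008] ztop [ 0.53  -0.007]
   [255 184] z0 [0.524 0.071] ztop [0.532 0.056]
   [286 196] z0 [0.662 0.071] ztop [0.669 0.056]
   [286 199] z0 [0.669 0.056] ztop [0.675 0.041]
   [280 208] z0 [0.669 0.003] ztop [ 0.675 -0.011]
   [277 209] z0 [ 0.661 -0.007] ztop [ 0.667 -0.021]
   [251 199] z0 [ 0.548 -0.008] ztop [ 0.556 -0.022]
scene stand 1110.5
   [209 220] z0 [ 0.46  -0.176] ztop [ 0.466 -0.184]
   [234 227] z0 [ 0.56  -0.161] ztop [ 0.565 -0.169]
   [242 246] z0 [ 0.628 -0.223] ztop [ 0.633 -0.23 ]
   [233 267] z0 [ 0.644 -0.316] ztop [ 0.649 -0.323]
   [195 257] z0 [ 0.506 -0.342] ztop [ 0.511 -0.349]
   [200 237] z0 [ 0.474 -0.259] ztop [ 0.48  -0.267]
scene bridge 1154.0
   [295 137] z0 [0.544 0.41 ] ztop [0.563 0.362]
   [323 144] z0 [0.672 0.426] ztop [0.687 0.377]
   [323 151] z0 [0.689 0.384] ztop [0.704 0.336]
   [310 177] z0 [0.703 0.212] ztop [0.717 0.17 ]
   [281 169] z0 [0.578 0.198] ztop [0.596 0.157]
   [277 151] z0 [0.514 0.29 ] ztop [0.535 0.245]
side spacer 696.5
   [271 189] z0 [0.686 0.005] ztop [ 0.671 -0.01 ]
   [26
[... 395 characters left out ...]
53] ztop [ 0.703 -0.26 ]
   [335 250] z0 [ 0.649 -0.322] ztop [ 0.64  -0.328]
   [307 279] z0 [ 0.509 -0.344] ztop [ 0.502 -0.349]
   [279 261] z0 [ 0.492 -0.247] ztop [ 0.485 -0.254]
   [278 257] z0 [ 0.5   -0.235] ztop [ 0.493 -0.242]
   [289 230] z0 [ 0.599 -0.176] ztop [ 0.591 -0.184]
side bridge 1514.5
   [239 149] z0 [0.747 0.262] ztop [0.709 0.213]
   [239 160] z0 [0.703 0.206] ztop [0.667 0.16 ]
   [214 174] z0 [0.581 0.197] ztop [0.551 0.151]
   [188 170] z0 [0.521 0.275] ztop [0.493 0.226]
   [183 165] z0 [0.523 0.312] ztop [0.495 0.261]
   [184 144] z0 [0.599 0.425] ztop [0.568 0.368]
   [208 132] z0 [0.723 0.436] ztop [0.686 0.379]
   [213 133] z0 [0.734 0.418] ztop [0.697 0.361]
```

Call:
drive_tool(
  plan=[
    [[0.7, -1, 0, 0, 0, 0.16], [0.7, -1, 0, 0, 0, 0.16], [0.7, -1, 0, 0, 0, 0.16], [0.7, -1, 0, 0, 0, 0.16], [0.7, -1, 0, 0, 0, 0.16], [0.7, -1, 0, 0, 0, 0.16], [0.7, -1, 0, 0, 0, 0.16], [0.7, -1, 0, 0, 0, 0.16]],
  ],
)

```text
time: 1.15
position: [0.3796, 0.3765, 0.4045]
tool_rot: [0.129, 0.992, -0.0, -0.0]
ft_force: [0.2, 0.5, 0.4]
grip_width: 0.0867
```

Call:
drive_tool(
  plan=[
    [[0.7, -1, 0, 0, 0, 0.16], [0.7, -1, 0, 0, 0, 0.16], [0.7, -1, 0, 0, 0, 0.16], [0.7, -1, 0, 0, 0, 0.16], [0.7, -1, 0, 0, 0, 0.16], [0.7, -1, 0, 0, 0, 0.16], [0.7, -1, 0, 0, 0, 0.16], [0.7, -1, 0, 0, 0, 0.16]],
  ],
)

```text
time: 2.15
position: [0.5196, 0.1765, 0.4045]
tool_rot: [0.062, 0.998, -0.0, -0.0]
ft_force: [-0.6, -0.1, -0.3]
grip_width: 0.0873
```

Call:
drive_tool(
  plan=[
    [[0.8, -1, 0, 0, 0, 0.2], [0.8, -1, 0, 0, 0, 0.2], [0.8, -1, 0, 0, 0, 0.2], [0.8, -1, 0, 0, 0, 0.2], [0.8, -1, 0, 0, 0, 0.2], [0.8, -1, 0, 0, 0, 0.2], [0.8, -0.3, 0, 0, 0, 0], [0, 0, 0, 0, 0, 0]],
  ],
)

```text
time: 3.15
position: [0.66, 0.019, 0.4041]
tool_rot: [0.0, 1.0, 0.0, -0.0]
ft_force: [-0.4, 0.6, 0.0]
grip_width: 0.087
```

```bash
cat > snap.py <<'E'
import sys,pickle
from h import *
n,f=sys.argv[1:3]
o=robot.get_obs();im=camera(n)
cv2.imwrite(f"pics/{f}.png",im[:,:,::-1]);pickle.dump({k:np.array(v) for k,v in o.items()},open(f"pics/{f}.pkl","wb"))
print(o["time"],o["position"].round(4),o["tool_rot"].round(4),o["ft_force"].round(2),o["q"].round(2),o["grip_width"])
E
python3 snap.py wrist w1
```

```text
3.15 [0.66   0.019  0.4041] [ 2.e-04  1.e+00  0.e+00 -0.e+00] [-0.4   0.57  0.  ] [-0.14  0.58  1.34  0.    1.23 -1.71] 0.087020306317009
```

View pics/w1.png

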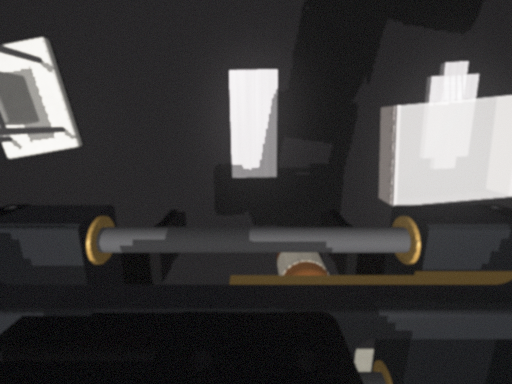

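The wrist view shows the spacer whole at (229-278, 68-178), the white stand at left (0-80, 38-160), and the bridge at right. The cover's notched end is at (455,62), and the rest of the plate shows through the roof.

Run:
```python
from h import *
import pickle
o=pickle.load(open("pics/w1.pkl","rb"));c=cam("wrist",o)
im=cv2.imread("pics/w1.png");g=cv2.cvtColor(im,cv2.COLOR_BGR2GRAY)
print(g[120,222:286]); print(g[60:76,253],g[170:186,240])
m=(g[55:190,215:295]>110).astype(np.uint8)
ct=max(cv2.findContours(m,0,1)[0],key=cv2.contourArea)[:,0]+[215,55]
P=ray(c,ct,.018)[:,:2]
r=cv2.minAreaRect((P*1000).astype(np.float32));print("spacer",r)
h=cv2.approxPolyDP(cv2.convexHull(ct.astype(np.int32)),2.5,True)[:,0];print(h.tolist(),ray(c,h,.018)[:,:2].round(4).tolist())
cv2.imwrite("pics/w1b.png",cv2.resize(im[40:215,370:512],None,fx=3.4,fy=3.4,interpolation=cv2.INTER_CUBIC))
cv2.imwrite("pics/w1s.png",cv2.resize(im[20:175,0:110],None,fx=3.8,fy=3.8,interpolation=cv2.INTER_CUBIC))
```

```text
[ 53  55  57  55  56  56  66 122 194 234 242 242 241 242 242 240 237 239
 239 240 242 242 241 239 239 239 238 238 240 240 240 240 241 241 243 244
 242 241 241 240 239 239 241 241 241 235 208 167 149 148 148 148 149 142
 124  92  61  48  50  50  50  45  47  47]
[ 53  54  52  54  56  55  52  57  92 157 219 238 241 241 241 241] [150 151 148 148 149 148 150 120  79  42  39  42  37  35  36  34]
spacer ((598.583251953125, 20.369096755981445), (141.12086486816406, 64.63101959228516), 0.5452275276184082)
[[275, 68], [278, 70], [275, 176], [234, 177], [230, 153], [228, 71]] [[0.528, 0.0479], [0.5303, 0.0518], [0.6679, 0.0506], [0.6693, -0.0067], [0.6358, -0.0116], [0.5315, -0.0119]]
```

View pics/w1b.png

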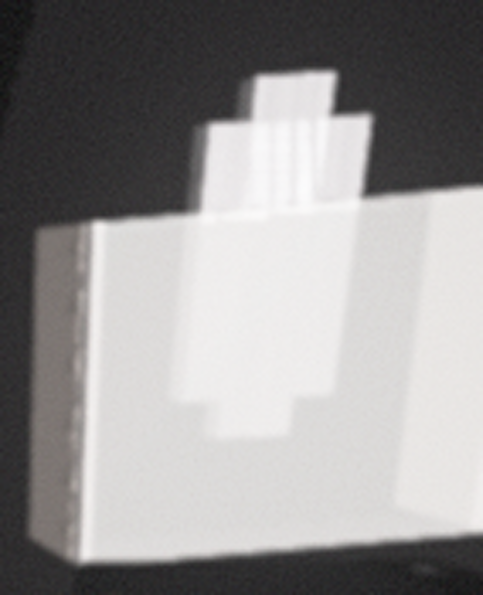

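View pics/w1s.png

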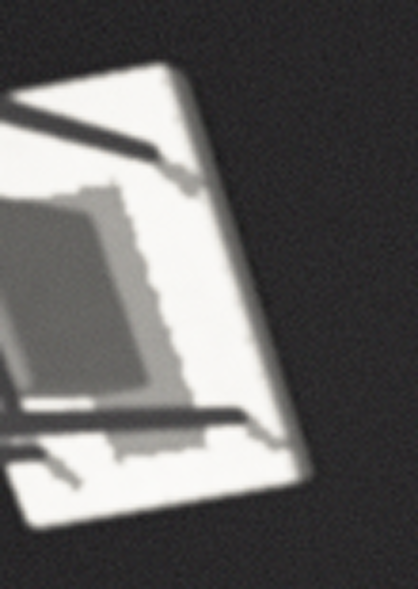

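Run:
```python
from h import *
import pickle
o=pickle.load(open("pics/w1.pkl","rb"));c=cam("wrist",o)
f=lambda L,z:ray(c,np.array(L)/3.4+[370,40],z)[:,:2].round(4).tolist()
print("tongue near",f([(258,73),(337,70)],.01)); print("shoulders",f([(205,122),(372,114)],.01)); print("far tongue",f([(207,438),(290,436)],.01)); print("far shoulders",f([(183,402),(334,394)],.01))
print("mouth edge top",f([(92,222),(483,186)],.044),"right wall bottom",f([(36,230),(30,543)],0))
```

```text
tongue near [[0.5187, 0.2694], [0.5176, 0.2993]]
shoulders [[0.5361, 0.252], [0.5332, 0.3157]]
far tongue [[0.6592, 0.2724], [0.6583, 0.3069]]
far shoulders [[0.6441, 0.2601], [0.6408, 0.3219]]
mouth edge top [[0.5749, 0.1956], [0.5626, 0.3332]] right wall bottom [[0.5754, 0.1961], [0.7077, 0.2086]]
```

Call:
drive_tool(
  plan=[
    [[0, -1, 0, 0, 0, 0], [0, -1, 0, 0, 0, 0], [0, -1, 0, 0, 0, 0], [0, -1, 0, 0, 0, 0], [0, -1, 0, 0, 0, 0], [0, -1, 0, 0, 0, 0], [0, -1, 0, 0, 0, 0], [0, -1, 0, 0, 0, 0]],
  ],
)

```text
time: 4.2
position: [0.6592, -0.1819, 0.4047]
tool_rot: [-0.0, 1.0, 0.0, 0.0]
ft_force: [1.1, -0.1, -0.8]
grip_width: 0.0872
```

Call:
drive_tool(
  plan=[
    [[0, -1, 0, 0, 0, 0], [0, -1, 0, 0, 0, 0], [0, -1, 0, 0, 0, 0], [0, -1, 0, 0, 0, 0], [0, 0, 0, 0, 0, 0]],
  ],
)

```text
time: 4.82
position: [0.659, -0.2826, 0.4045]
tool_rot: [0.001, 1.0, -0.0, 0.0]
ft_force: [0.7, 0.4, -0.5]
grip_width: 0.0871
```

```bash
python3 snap.py wrist w2
```

```text
4.825 [ 0.659  -0.2826  0.4045] [ 9.e-04  1.e+00 -2.e-04  2.e-04] [ 0.65  0.38 -0.47] [-0.56  0.66  1.17 -0.    1.31 -2.13] 0.08706586046488868
```

View pics/w2.png

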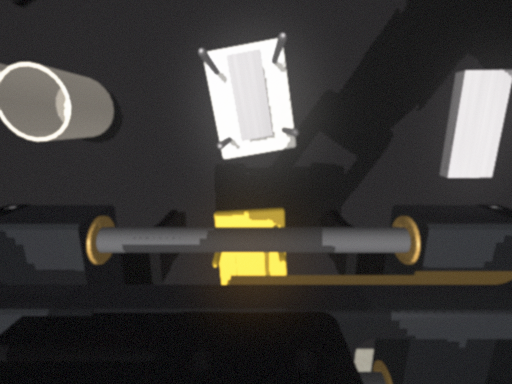

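The stand's base corners are at about (203,52), (280,38), (296,146) and (222,158), with the steel platform at (229-273, 50-140).

```bash
cat > stand.py <<'E'
from h import *
import pickle
o=pickle.load(open("pics/w2.pkl","rb"));c=cam("wrist",o)
im=cv2.imread("pics/w2.png");g=cv2.cvtColor(im,cv2.COLOR_BGR2GRAY)
x0,y0=190,25;s=4
cv2.imwrite("pics/w2s.png",cv2.resize(im[y0:175,x0:310],None,fx=s,fy=s,interpolation=cv2.INTER_CUBIC))
m=(g[y0:175,x0:310]>120).astype(np.uint8)
m=cv2.morphologyEx(m,cv2.MORPH_CLOSE,np.ones((7,7)))
ct=max(cv2.findContours(m,0,1)[0],key=cv2.contourArea)[:,0]+[x0,y0]
P=ray(c,ct,.012)[:,:2]
print("base",cv2.minAreaRect((P*1000).astype(np.float32)))
E
python3 stand.py
```

```text
base ((565.1080322265625, -284.6134033203125), (145.1232452392578, 110.94757080078125), 9.430694580078125)
```

View pics/w2s.png

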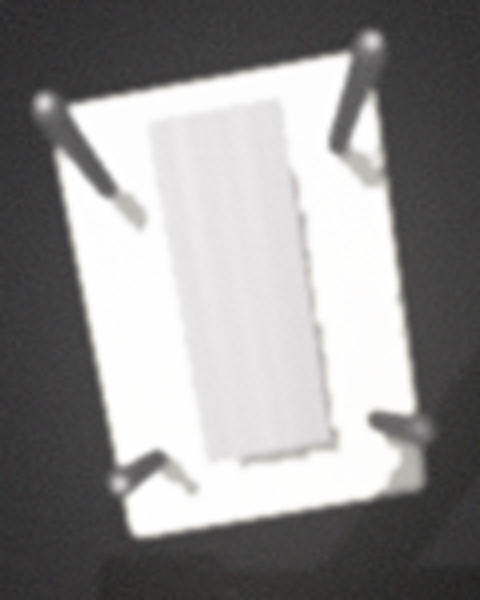

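```bash
cat >> stand.py <<'E'
f=lambda L,z:ray(c,np.array(L)/4+[190,25],z)[:,:2]
a=f([(150,122),(281,98),(331,443),(208,463)],.08);b=f([(45,102),(370,42),(422,430),(119,484)],.115);d=f([(372,50),(425,490),(135,538),(60,110)],.012)
for n,p in (("plat",a),("posts",b),("base",d)):
    print(n,p.round(4).tolist(),"mean",p.mean(0).round(4))
for n,p in (("plat",a),("posts",b)):
    print([np.linalg.norm(p[i]-p[i-1]).round(4) for i in range(4)])
    u=p[2]+p[3]-p[0]-p[1];v=p[0]+p[3]-p[1]-p[2];print(np.degrees(np.arctan2(u[1],u[0])),np.degrees(np.arctan2(v[1],v[0]))+90)
E
python3 stand.py
```

```text
base ((565.1080322265625, -284.6134033203125), (145.1232452392578, 110.94757080078125), 9.430694580078125)
plat [[0.5261, -0.3084], [0.5205, -0.2741], [0.6087, -0.2597], [0.6142, -0.2942]] mean [ 0.5674 -0.2841]
posts [[0.5296, -0.3294], [0.5173, -0.2548], [0.6039, -0.2398], [0.617, -0.3151]] mean [ 0.5669 -0.2848]
base [[0.4903, -0.2437], [0.6281, -0.2219], [0.6446, -0.3228], [0.5075, -0.3429]] mean [ 0.5676 -0.2828]
[np.float64(0.0892), np.float64(0.0347), np.float64(0.0894), np.float64(0.035)]
9.216734325650343 9.216840056535347
[np.float64(0.0885), np.float64(0.0757), np.float64(0.0879), np.float64(0.0765)]
9.571403813396849 9.650905812388345
```

Call:
drive_tool(
  plan=[
    [[-0.2, 1, 0, 0, 0, 0], [-0.2, 1, 0, 0, 0, 0], [-0.2, 1, 0, 0, 0, 0], [-0.2, 1, 0, 0, 0, 0], [-0.2, 1, 0, 0, 0, 0], [-0.2, 1, -0.7, 0, 0, 0], [-0.2, 1, -0.7, 0, 0, 0], [-0.2, 1, -0.7, 0, 0, 0]],
  ],
)

```text
time: 5.88
position: [0.6188, -0.0783, 0.352]
tool_rot: [-0.001, 1.0, -0.0, 0.0]
ft_force: [-0.0, -0.5, -0.2]
grip_width: 0.0873
```

Call:
drive_tool(
  plan=[
    [[-0.2, 1, -0.7, 0, 0, 0], [-0.2, 1, -0.7, 0, 0, 0], [-0.2, 1, -0.7, 0, 0, 0], [-0.2, 1, -0.7, 0, 0, 0], [0, 0.1, -1, 0, 0, 0], [0, 0, -1, 0, 0, 0], [0, 0, 0, 0, 0, 0]],
  ],
)

```text
time: 6.75
position: [0.5982, 0.0234, 0.2307]
tool_rot: [-0.001, 1.0, 0.0, -0.002]
ft_force: [-0.2, 0.3, 0.2]
grip_width: 0.0871
```

Call:
drive_tool(
  plan=[
    [[0, -0.1, -1, 0, 0, 0], [0, 0, -0.78, 0, 0, 0], [0, 0, 0, 0, 0, 0]],
  ],
)

```text
time: 7.12
position: [0.5987, 0.0201, 0.1868]
tool_rot: [-0.0, 1.0, 0.0, -0.001]
ft_force: [0.0, -0.2, 0.3]
grip_width: 0.0869
```

Call:
drive_tool(
  plan=[
    [[0, 0, 0, 0, 0, 0], [0, 0, 0, 0, 0, 0], [0, 0, 0, 0, 0, 0], [0, 0, 0, 0, 0, 0], [0, 0, 0, 0, 0, 0]],
  ],
  grip=1,
  force=40,
)

```text
time: 7.75
position: [0.5994, 0.0198, 0.1884]
tool_rot: [-0.001, 1.0, -0.0, 0.0]
ft_force: [0.2, -0.8, 3.5]
grip_width: 0.0615
```

```bash
python3 snap.py wrist w3
```

```text
7.75 [0.5994 0.0198 0.1884] [-6.e-04  1.e+00 -1.e-04  5.e-04] [ 0.25 -0.76  3.49] [-0.15  0.8   1.64 -0.    0.71 -1.72] 0.06145552997248334
```

View pics/w3.png

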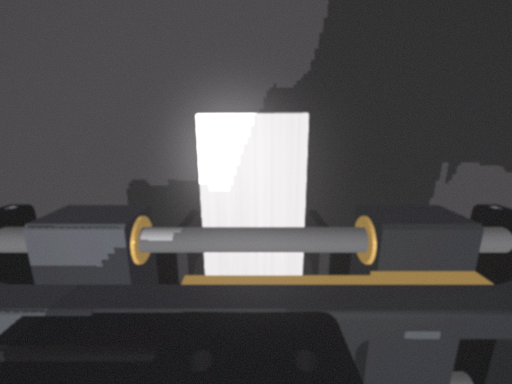

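Run:
```python
from h import *
import pickle
o=pickle.load(open("pics/w3.pkl","rb"));c=cam("wrist",o)
g=cv2.cvtColor(cv2.imread("pics/w3.png"),cv2.COLOR_BGR2GRAY)
print(g[106:120,230],g[106:120,290],g[130,190:206],g[130,300:316])
print(ray(c,[(198,112.5),(308,112.5),(203,200),(306,200)],.018).round(4))
```

```text
[115 115 116 114 115 127 198 255 255 255 255 255 255 255] [ 71  71  68  69  71  94 143 198 227 237 238 238 238 238] [111 111 112 113 126 213 255 255 255 255 255 255 255 255 255 255] [238 238 240 240 239 240 239 231 183 117  71  67  64  65  68  66]
[[ 0.5293 -0.0095  0.018 ]
 [ 0.5293  0.0502  0.018 ]
 [ 0.5787 -0.0089  0.018 ]
 [ 0.5787  0.0515  0.018 ]]
```

Call:
drive_tool(
  plan=[
    [[0, 0, 0.5, 0, 0, 0], [0, 0, 1, 0, 0, 0], [0, 0, 1, 0, 0, 0], [0, 0, 1, 0, 0, 0], [0, 0, 1, 0, 0, 0], [0, 0, 1, 0, 0, 0], [0, 0, 0, 0, 0, 0]],
  ],
)

```text
time: 8.68
position: [0.5995, 0.0199, 0.3269]
tool_rot: [-0.0, 1.0, -0.0, 0.002]
ft_force: [0.6, 0.1, -4.8]
grip_width: 0.0617
```

Call:
drive_tool(
  plan=[
    [[-0.1, -1, 0, 0, 0, 0.12], [-0.1, -1, 0, 0, 0, 0.12], [-0.1, -1, 0, 0, 0, 0.12], [-0.1, -1, 0, 0, 0, 0.12], [-0.1, -1, 0, 0, 0, 0.12], [-0.1, -1, 0, 0, 0, 0.12], [-0.1, -1, 0, 0, 0, 0.12], [-0.1, -1, 0, 0, 0, 0.12]],
  ],
)

```text
time: 9.68
position: [0.5784, -0.1806, 0.3233]
tool_rot: [-0.051, 0.999, 0.001, -0.002]
ft_force: [-0.3, 0.0, -3.8]
grip_width: 0.0617
```

Call:
drive_tool(
  plan=[
    [[-0.1, -1, 0, 0, 0, 0.12], [-0.1, -1, 0, 0, 0, 0.12], [-0.1, -1, 0, 0, 0, 0.12], [-0.1, -1, 0, 0, 0, 0.12], [-0.1, -0.2, 0, 0, 0, 0.12], [0, 0, 0, 0, 0, 0], [0, 0, 0, 0, 0, 0]],
  ],
)

```text
time: 10.55
position: [0.5666, -0.2839, 0.3247]
tool_rot: [-0.082, 0.997, 0.001, -0.001]
ft_force: [-0.8, 0.2, -3.3]
grip_width: 0.0619
```

```bash
python3 snap.py side s4; python3 snap.py scene c4
python3 - <<'E'
from h import *
o=robot.get_obs();M=R.from_quat(o["tool_rot"]).as_matrix();print(M.round(4))
a=cv2.imread("pics/s4.png")[150:300,230:400];b=cv2.imread("pics/c4.png")[150:300,140:310]
cv2.imwrite("pics/p4.png",np.hstack([cv2.resize(i,(400,353),interpolation=cv2.INTER_CUBIC) for i in (a,b)]))
E
```

```text
10.55 [ 0.5666 -0.2839  0.3247] [-8.240e-02  9.966e-01  8.000e-04 -6.000e-04] [-0.83  0.22 -3.28] [-0.64  0.63  1.48  0.    1.03 -2.38] 0.0619072370004738
10.6 [ 0.5667 -0.2839  0.3249] [-8.260e-02  9.966e-01  5.000e-04 -3.000e-04] [-0.04  0.68 -3.74] [-0.64  0.63  1.48  0.    1.03 -2.38] 0.06152843350856578
[[-9.864e-01 -1.646e-01 -4.000e-04]
 [-1.646e-01  9.864e-01  7.000e-04]
 [ 3.000e-04  7.000e-04 -1.000e+00]]
```

View pics/p4.png

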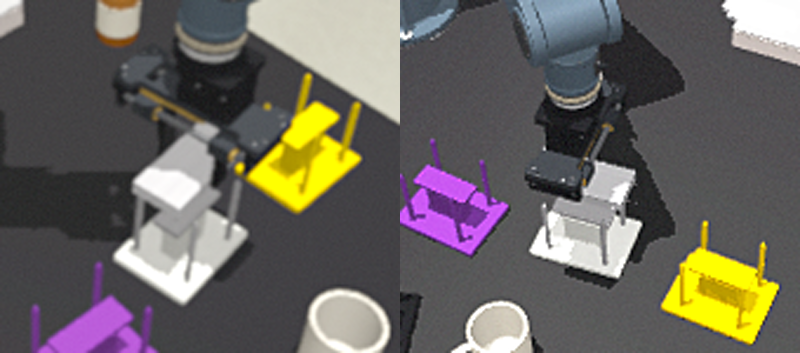

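Call:
drive_tool(
  plan=[
    [[0, -0.04, -0.4, 0, 0, 0], [0, 0, -0.4, 0, 0, 0], [0, 0, -0.4, 0, 0, 0], [0, 0, -0.4, 0, 0, 0], [0, 0, 0, 0, 0, 0]],
  ],
)

```text
time: 11.28
position: [0.5663, -0.2859, 0.2838]
tool_rot: [-0.082, 0.997, 0.001, -0.001]
ft_force: [-0.4, -0.3, -4.0]
grip_width: 0.0615
```

```bash
python3 snap.py side s5
python3 - <<'E'
from h import *
a=cv2.imread("pics/s5.png")[170:290,250:370]
cv2.imwrite("pics/p5.png",cv2.resize(a,(560,560),interpolation=cv2.INTER_CUBIC))
E
```

```text
11.275 [ 0.5663 -0.2859  0.2838] [-8.200e-02  9.966e-01  9.000e-04 -1.100e-03] [-0.44 -0.27 -4.  ] [-0.64  0.69  1.51  0.    0.95 -2.38] 0.0614918024766232
```

View pics/p5.png

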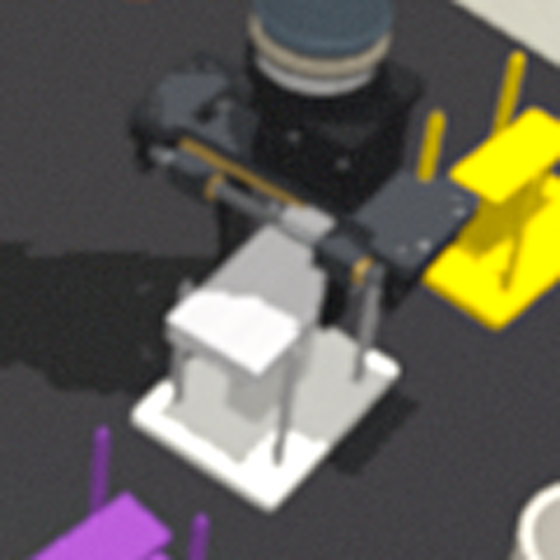

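The plate is between the posts and there is no lateral force. I'll lower it gently.

Call:
drive_tool(
  plan=[
    [[0, 0.04, -0.2, 0, 0, 0], [0, 0, -0.2, 0, 0, 0], [0, 0, -0.1, 0, 0, 0], [0, 0, 0, 0, 0, 0]],
  ],
)

```text
time: 11.82
position: [0.5666, -0.285, 0.2725]
tool_rot: [-0.082, 0.997, 0.0, -0.0]
ft_force: [1.2, -0.1, -3.9]
grip_width: 0.0616
```

Call:
drive_tool(
  plan=[
    [[0, 0, -0.06, 0, 0, 0], [0, 0, 0, 0, 0, 0]],
  ],
)

```text
time: 12.08
position: [0.5667, -0.2851, 0.2712]
tool_rot: [-0.082, 0.997, -0.0, 0.0]
ft_force: [0.4, 0.2, -3.4]
grip_width: 0.0617
```

Call:
drive_tool(
  plan=[
    [[0, 0, -0.06, 0, 0, 0], [0, 0, 0, 0, 0, 0]],
  ],
)

```text
time: 12.32
position: [0.5666, -0.2851, 0.2696]
tool_rot: [-0.082, 0.997, 0.0, -0.0]
ft_force: [-0.7, -0.4, -3.1]
grip_width: 0.0618
```

Call:
drive_tool(
  plan=[
    [[0, 0, -0.06, 0, 0, 0], [0, 0, 0, 0, 0, 0]],
  ],
)

```text
time: 12.58
position: [0.5668, -0.2852, 0.2684]
tool_rot: [-0.082, 0.997, -0.0, 0.0]
ft_force: [0.6, 0.5, -3.6]
grip_width: 0.0613
```

Call:
drive_tool(
  plan=[
    [[0, 0, -0.04, 0, 0, 0], [0, 0, 0, 0, 0, 0]],
  ],
)

```text
time: 12.82
position: [0.5667, -0.2851, 0.2683]
tool_rot: [-0.082, 0.997, -0.0, 0.0]
ft_force: [-1.7, 1.2, 4.8]
grip_width: 0.0619
```

Call:
drive_tool(
  plan=[
    [[0, 0, -0.04, 0, 0, 0], [0, 0, 0, 0, 0, 0]],
  ],
)

```text
time: 13.08
position: [0.5668, -0.2851, 0.2675]
tool_rot: [-0.082, 0.997, -0.0, 0.0]
ft_force: [-2.6, 0.6, 5.5]
grip_width: 0.0613
```

Contact at TCP z ≈ 0.268. I'll ease off and then release.

Call:
drive_tool(
  plan=[
    [[0, 0, 0.04, 0, 0, 0], [0, 0, 0, 0, 0, 0]],
  ],
)

```text
time: 13.32
position: [0.5668, -0.2852, 0.2682]
tool_rot: [-0.082, 0.997, -0.0, 0.0]
ft_force: [-2.7, 1.1, 5.7]
grip_width: 0.0618
```

Call:
drive_tool(
  plan=[
    [[0, 0, 0, 0, 0, 0], [0, 0, 0, 0, 0, 0], [0, 0, 0, 0, 0, 0], [0, 0, 0, 0, 0, 0]],
  ],
  grip=0,
)

```text
time: 13.82
position: [0.5667, -0.2852, 0.267]
tool_rot: [-0.082, 0.997, 0.0, -0.0]
ft_force: [0.2, 0.2, -0.2]
grip_width: 0.0856
```

Call:
drive_tool(
  plan=[
    [[0, 0, 0.3, 0, 0, 0], [0, 0, 0.8, 0, 0, 0], [0, 0, 0.8, 0, 0, 0], [0, 0, 0.4, 0, 0, 0], [0, 0, 0, 0, 0, 0]],
  ],
)

```text
time: 14.45
position: [0.5669, -0.2852, 0.3257]
tool_rot: [-0.082, 0.997, -0.001, 0.001]
ft_force: [0.6, -0.0, -0.2]
grip_width: 0.087
```

```bash
python3 snap.py side s6;python3 snap.py wrist w6
python3 - <<'E'
from h import *
a=cv2.imread("pics/s6.png")[170:290,250:370]
b=cv2.imread("pics/w6.png")
cv2.imwrite("pics/p6.png",np.hstack([cv2.resize(a,(384,384),interpolation=cv2.INTER_CUBIC),b[:,:400]]))
E
```

```text
14.45 [ 0.5669 -0.2852  0.3257] [-8.210e-02  9.966e-01 -7.000e-04  8.000e-04] [ 0.65 -0.02 -0.18] [-0.64  0.63  1.48  0.    1.03 -2.38] 0.08696284450523842
14.5 [ 0.5666 -0.285   0.3249] [-8.210e-02  9.966e-01 -1.000e-04  1.000e-04] [-0.58  0.29  0.38] [-0.64  0.63  1.48  0.    1.03 -2.38] 0.08702314524280433
```

View pics/p6.png

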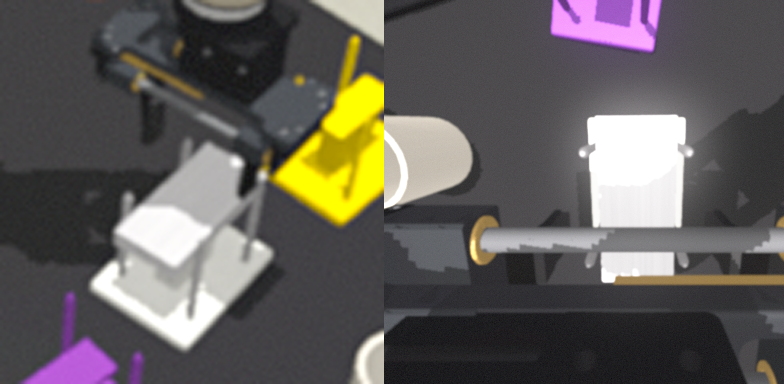

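The spacer is flat and centred between the posts, with its edges at 588 and 685 against posts at 585 and 690. Next I'll close the fingers and press.

Call:
drive_tool(
  plan=[
    [[0, 0, 0, 0, 0, 0], [0, 0, 0, 0, 0, 0], [0, 0, -0.3, 0, 0, 0], [0, 0, -0.4, 0, 0, 0], [0, 0, -0.4, 0, 0, 0], [0, 0, -0.3, 0, 0, 0], [0, 0, 0, 0, 0, 0]],
  ],
  grip=1,
  force=10,
)

```text
time: 15.42
position: [0.5665, -0.2849, 0.2887]
tool_rot: [-0.082, 0.997, 0.001, -0.001]
ft_force: [0.6, 0.2, -0.3]
grip_width: 0.0252
```

Call:
drive_tool(
  plan=[
    [[0, 0, -0.1, 0, 0, 0], [0, 0, 0, 0, 0, 0]],
  ],
)

```text
time: 15.68
position: [0.5667, -0.2851, 0.2874]
tool_rot: [-0.082, 0.997, -0.0, 0.0]
ft_force: [-0.3, 0.5, 0.1]
grip_width: 0.0057
```

Call:
drive_tool(
  plan=[
    [[0, 0, -0.08, 0, 0, 0], [0, 0, 0, 0, 0, 0]],
  ],
)

```text
time: 15.92
position: [0.5667, -0.2851, 0.2853]
tool_rot: [-0.082, 0.997, 0.0, 0.0]
ft_force: [1.2, 0.2, 0.0]
grip_width: 0.0003
```

Call:
drive_tool(
  plan=[
    [[0, 0, -0.1, 0, 0, 0], [0, 0, 0, 0, 0, 0]],
  ],
)

```text
time: 16.18
position: [0.5666, -0.2851, 0.2825]
tool_rot: [-0.082, 0.997, 0.0, -0.0]
ft_force: [0.6, -0.1, 0.2]
grip_width: 0.0005
```

Call:
drive_tool(
  plan=[
    [[0, 0, -0.08, 0, 0, 0], [0, 0, 0, 0, 0, 0]],
  ],
)

```text
time: 16.42
position: [0.5667, -0.2851, 0.2807]
tool_rot: [-0.082, 0.997, -0.0, -0.0]
ft_force: [0.6, 0.2, 0.4]
grip_width: 0.0007
```

Call:
drive_tool(
  plan=[
    [[0, 0, -0.08, 0, 0, 0], [0, 0, 0, 0, 0, 0]],
  ],
)

```text
time: 16.68
position: [0.5667, -0.2851, 0.2797]
tool_rot: [-0.082, 0.997, -0.0, 0.0]
ft_force: [-1.0, 0.9, 6.5]
grip_width: 0.0006
```

Call:
drive_tool(
  plan=[
    [[0, 0, -0.06, 0, 0, 0], [0, 0, 0, 0, 0, 0]],
  ],
)

```text
time: 16.92
position: [0.5667, -0.2851, 0.2786]
tool_rot: [-0.082, 0.997, -0.0, 0.0]
ft_force: [-2.2, 0.0, 8.2]
grip_width: 0.0003
```

Call:
drive_tool(
  plan=[
    [[0, 0, -0.06, 0, 0, 0], [0, 0, 0, 0, 0, 0], [0, 0, 0, 0, 0, 0]],
  ],
)

```text
time: 17.3
position: [0.5667, -0.285, 0.2775]
tool_rot: [-0.082, 0.997, -0.0, 0.0]
ft_force: [-2.3, 1.9, 9.3]
grip_width: 0.0004
```

Call:
drive_tool(
  plan=[
    [[0, 0, -0.04, 0, 0, 0], [0, 0, 0, 0, 0, 0], [0, 0, 0, 0, 0, 0]],
  ],
)

```text
time: 17.68
position: [0.5667, -0.2851, 0.2766]
tool_rot: [-0.082, 0.997, -0.0, 0.0]
ft_force: [-3.0, 2.0, 10.4]
grip_width: 0.0005
```

Call:
drive_tool(
  plan=[
    [[0, 0, 0.1, 0, 0, 0], [0, 0, 0.2, 0, 0, 0], [0, 0, 0.6, 0, 0, 0], [0, 0, 1, 0, 0, 0], [0, 0, 1, 0, 0, 0], [0, 0, 0.5, 0, 0, 0], [0, 0, 0, 0, 0, 0]],
  ],
)

```text
time: 18.55
position: [0.5669, -0.2852, 0.3608]
tool_rot: [-0.082, 0.997, -0.001, 0.001]
ft_force: [-0.7, 0.3, 0.2]
grip_width: 0.0008
```

```bash
python3 snap.py wrist w7
```

```text
18.55 [ 0.5669 -0.2852  0.3608] [-8.210e-02  9.966e-01 -7.000e-04  9.000e-04] [-0.7   0.35  0.19] [-0.64  0.59  1.45  0.    1.1  -2.38] 0.0007822588606661394
```

View pics/w7.png

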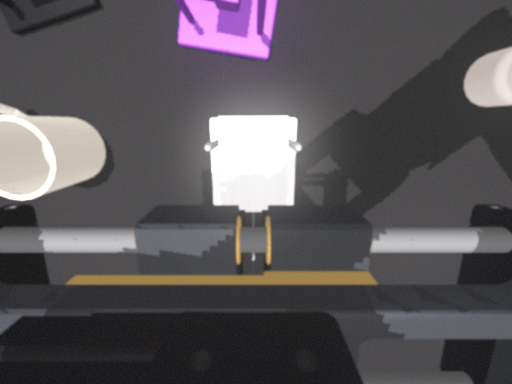

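Call:
drive_tool(
  plan=[
    [[0.1, 1, 0.2, 0, 0, -0.05], [0.1, 1, 0.2, 0, 0, -0.05], [0.1, 1, 0.2, 0, 0, -0.05], [0.1, 1, 0.2, 0, 0, -0.05], [0.1, 1, 0.2, 0, 0, -0.05], [0.1, 1, 0.2, 0, 0, -0.05], [0.1, 1, 0, 0, 0, -0.05], [0.1, 1, 0, 0, 0, -0.05]],
  ],
  grip=0,
)

```text
time: 19.6
position: [0.5864, -0.0842, 0.3884]
tool_rot: [-0.061, 0.998, 0.001, -0.001]
ft_force: [0.1, 0.6, 0.1]
grip_width: 0.0726
```

Call:
drive_tool(
  plan=[
    [[0.1, 1, 0.2, 0, 0, -0.05], [0.1, 1, 0.2, 0, 0, -0.05], [0.1, 1, 0, 0, 0, -0.05], [0.1, 1, 0, 0, 0, -0.05], [0.1, 1, 0, 0, 0, -0.05], [0.1, 1, 0, 0, 0, -0.05], [0.1, 1, 0, 0, 0, -0.05], [0.1, 1, 0, 0, 0, -0.05]],
  ],
)

```text
time: 20.6
position: [0.6064, 0.1157, 0.3981]
tool_rot: [-0.04, 0.999, 0.0, -0.002]
ft_force: [-0.1, 0.1, -0.3]
grip_width: 0.0869
```

Call:
drive_tool(
  plan=[
    [[0.1, 1, 0, 0, 0, -0.05], [0.1, 1, 0, 0, 0, -0.05], [0.1, 1, 0, 0, 0, -0.05], [0.1, 1, 0, 0, 0, -0.05], [0.1, 1, 0, 0, 0, -0.05], [0.1, 1, 0, 0, 0, -0.05], [0, 0.8, 0, 0, 0, 0], [0, 0, 0, 0, 0, 0]],
  ],
)

```text
time: 21.6
position: [0.6213, 0.2861, 0.3986]
tool_rot: [-0.026, 1.0, -0.0, -0.001]
ft_force: [0.3, -0.6, -0.5]
grip_width: 0.087
```

```bash
python3 snap.py wrist w8
```

```text
21.6 [0.6213 0.2861 0.3986] [-2.560e-02  9.997e-01 -2.000e-04 -8.000e-04] [ 0.3  -0.57 -0.5 ] [ 0.27  0.62  1.28 -0.    1.25 -1.35] 0.0870136332543884
```

View pics/w8.png

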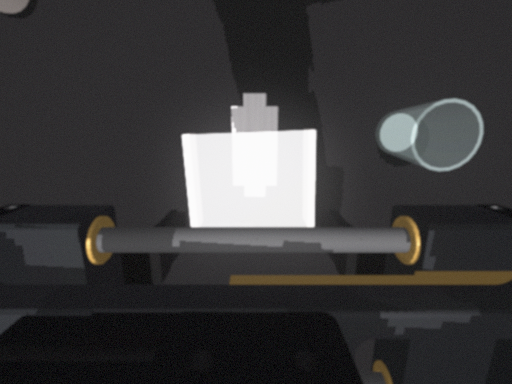

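The spacer still sits level after the press. The cover is now in the middle of the view: its tongue tip is at (254,93) and its far end at about (254,195), seen through the roof. Bridge mouth edge is at rows 130-135.

Run:
```python
from h import *
im=cv2.imread("pics/w8.png")
cv2.imwrite("pics/w8c.png",cv2.resize(im[85:205,200:310],None,fx=5,fy=5,interpolation=cv2.INTER_CUBIC))
```

```text
(no output)
```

View pics/w8c.png

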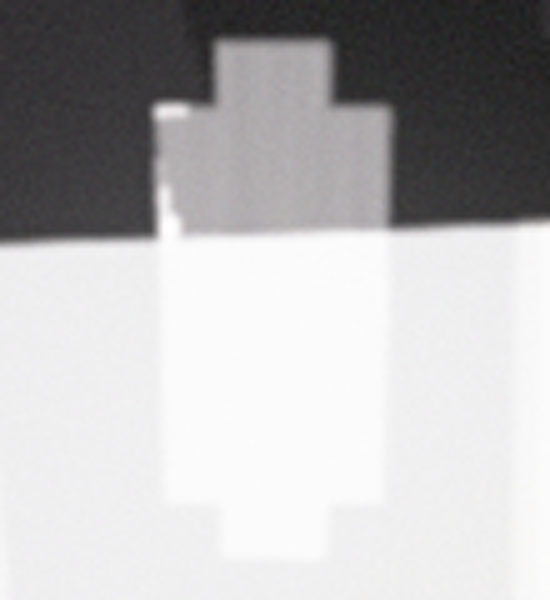

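Run:
```python
from h import *
import pickle
o=pickle.load(open("pics/w8.pkl","rb"));c=cam("wrist",o)
f=lambda L,z:ray(c,np.array(L)/5+[200,85],z)[:,:2].round(4).tolist()
print(f([(214,41),(332,41)],.01),f([(154,105),(393,105)],.01),f([(220,560),(328,560)],.01),f([(163,504),(386,504)],.01))
print("mouth",f([(0,243),(550,222)],.044))
```

```text
[[0.5195, 0.2683], [0.5179, 0.2991]] [[0.5363, 0.2531], [0.5331, 0.3162]] [[0.6603, 0.2759], [0.6587, 0.3069]] [[0.6446, 0.2591], [0.6414, 0.3223]]
mouth [[0.5726, 0.2191], [0.5606, 0.3536]]
```

Call:
drive_tool(
  plan=[
    [[-1, -0.05, -1, 0, 0, 0], [-1, 0, -1, 0, 0, 0], [-0.98, 0, -1, 0, 0, 0], [0, 0, -1, 0, 0, 0], [0, 0, -1, 0, 0, 0], [0, 0, -1, 0, 0, 0], [0, 0, -0.7, 0, 0, 0], [0, 0, 0, 0, 0, 0]],
  ],
)

```text
time: 22.65
position: [0.5469, 0.2828, 0.231]
tool_rot: [-0.024, 1.0, -0.001, -0.002]
ft_force: [-0.2, -0.2, 0.4]
grip_width: 0.0868
```

```bash
python3 snap.py wrist w9;python3 snap.py side s9
python3 - <<'E'
from h import *
a=cv2.imread("pics/s9.png")[90:210,140:270]
b=cv2.imread("pics/w9.png")
cv2.imwrite("pics/p9.png",np.hstack([cv2.resize(a,(384,384),interpolation=cv2.INTER_CUBIC),b[:,60:450]]))
E
```

```text
22.65 [0.5469 0.2828 0.231 ] [-2.420e-02  9.997e-01 -5.000e-04 -1.500e-03] [-0.17 -0.17  0.4 ] [ 0.3   0.75  1.58 -0.    0.82 -1.32] 0.08677448160596052
22.7 [0.5473 0.2832 0.232 ] [-2.430e-02  9.997e-01 -2.000e-04 -4.000e-04] [-0.46 -0.12  1.07] [ 0.3   0.74  1.58 -0.    0.82 -1.32] 0.08680311039635741
```

View pics/p9.png

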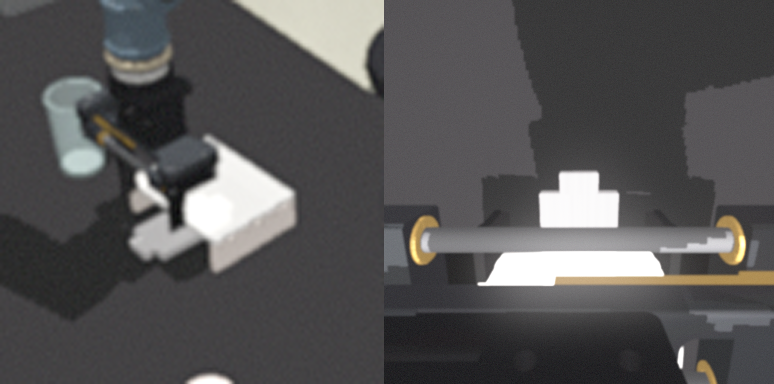

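The fingers straddle the plate in front of the mouth and are clear of the roof.

Call:
drive_tool(
  plan=[
    [[0, 0.07, -0.8, 0, 0, 0], [0, 0, -0.7, 0, 0, 0], [0, 0, -0.36, 0, 0, 0.05], [0, 0, 0, 0, 0, 0]],
  ],
)

```text
time: 23.25
position: [0.5467, 0.2853, 0.1844]
tool_rot: [-0.027, 1.0, -0.0, -0.001]
ft_force: [0.1, -0.7, 0.4]
grip_width: 0.0871
```

Call:
drive_tool(
  plan=[
    [[0, 0, 0, 0, 0, 0], [0, 0, 0, 0, 0, 0], [0, 0, 0, 0, 0, 0], [0, 0, 0, 0, 0, 0], [0, 0, 0, 0, 0, 0]],
  ],
  grip=1,
  force=40,
)

```text
time: 23.88
position: [0.5473, 0.2853, 0.1862]
tool_rot: [-0.027, 1.0, -0.0, 0.0]
ft_force: [-0.2, -0.1, 3.4]
grip_width: 0.0612
```

Call:
drive_tool(
  plan=[
    [[-0.3, -0.016, 0.03, 0, 0, 0], [-0.6, -0.03, 0, 0, 0, 0], [-0.8, -0.04, 0, 0, 0, 0], [-0.8, -0.04, 0, 0, 0, 0], [-0.8, -0.04, 0, 0, 0, 0], [-0.8, -0.04, 0, 0, 0, 0], [-0.6, -0.03, 0, 0, 0, 0], [-0.3, -0.015, 0, 0, 0, 0]],
  ],
)

```text
time: 24.88
position: [0.4209, 0.2791, 0.1865]
tool_rot: [-0.027, 1.0, -0.0, -0.0]
ft_force: [0.7, -0.1, -1.7]
grip_width: 0.0613
```

```bash
python3 snap.py side s10
python3 - <<'E'
from h import *
a=cv2.imread("pics/s10.png")[90:230,120:270]
cv2.imwrite("pics/p10.png",cv2.resize(a,None,fx=4,fy=4,interpolation=cv2.INTER_CUBIC))
E
```

```text
24.875 [0.4209 0.2791 0.1865] [-2.740e-02  9.996e-01 -1.000e-04 -4.000e-04] [ 0.7  -0.07 -1.71] [ 0.36  0.74  1.88  0.    0.52 -1.26] 0.06130075716556352
```

View pics/p10.png

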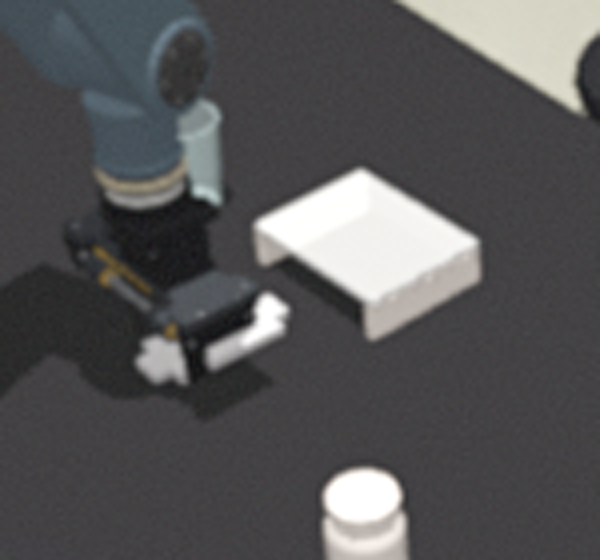

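Call:
drive_tool(
  plan=[
    [[0, 0, -0.04, 0, 0, 0], [0, 0, 0, 0, 0, 0]],
  ],
)

```text
time: 25.18
position: [0.4212, 0.2791, 0.1862]
tool_rot: [-0.027, 1.0, -0.0, -0.002]
ft_force: [-4.5, 1.1, 8.5]
grip_width: 0.0611
```

Call:
drive_tool(
  plan=[
    [[0, 0, 0, 0, 0, 0], [0, 0, 0, 0, 0, 0], [0, 0, 0, 0, 0, 0], [0, 0, 0, 0, 0, 0], [0, 0, 0.8, 0, 0, 0], [0, 0, 1, 0, 0, 0], [0.84, 0.05, 0, 0, 0, 0], [0.84, 0.05, 0, 0, 0, 0]],
  ],
  grip=0,
)

```text
time: 26.18
position: [0.4647, 0.2817, 0.231]
tool_rot: [-0.027, 1.0, 0.0, 0.0]
ft_force: [-0.8, -0.5, -0.6]
grip_width: 0.0868
```

Call:
drive_tool(
  plan=[
    [[0, 0, 0, 0, 0, 0]],
  ],
)

```text
time: 26.3
position: [0.4657, 0.2817, 0.2307]
tool_rot: [-0.027, 1.0, 0.0, 0.001]
ft_force: [0.1, -1.3, -0.7]
grip_width: 0.0873
```

```bash
python3 snap.py wrist w11
python3 - <<'E'
from h import *
im=cv2.imread("pics/w11.png")
cv2.imwrite("pics/w11c.png",cv2.resize(im[80:300,160:350],None,fx=2.7,fy=2.7,interpolation=cv2.INTER_CUBIC))
E
```

```text
26.3 [0.4657 0.2817 0.2307] [-2.670e-02  9.996e-01  4.000e-04  1.300e-03] [ 0.14 -1.26 -0.74] [ 0.34  0.69  1.77 -0.    0.68 -1.29] 0.0873272059376209
```

View pics/w11c.png

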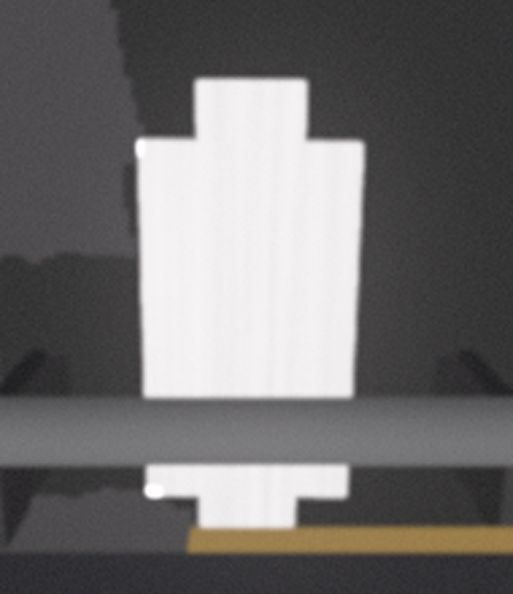

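Run:
```python
from h import *
import pickle
o=pickle.load(open("pics/w11.pkl","rb"));c=cam("wrist",o)
P=ray(c,np.array([(196,78),(307,78),(137,140),(364,141),(147,497),(348,497)])/2.7+[160,80],.01)[:,:2]
print(P.round(4).tolist());n=(P[2]+P[3])/2;f=(P[4]+P[5])/2;print("centre",(n+f)/2,"len",np.linalg.norm(f-n),"yaw",np.degrees(np.arctan2(*(f-n)[::-1])))
print("tip->centre",(P[0]+P[1])/2+.07*(f-n)/np.linalg.norm(f-n)); print(R.from_quat(o["tool_rot"]).as_matrix().round(4)[:,1])
```

```text
[[0.3927, 0.2639], [0.3911, 0.2935], [0.4097, 0.2484], [0.4067, 0.3102], [0.5175, 0.2532], [0.5143, 0.3151]]
centre [0.46205008 0.28172444] len 0.10778369770435593 yaw 2.5648019055713505
tip->centre [0.46181172 0.2818274 ]
[-5.340e-02  9.986e-01  7.000e-04]
```

Call:
drive_tool(
  plan=[
    [[-0.12, 0, -0.8, 0, 0, 0], [0, 0, -0.7, 0, 0, 0], [0, 0, -0.31, 0, 0, 0], [0, 0, 0, 0, 0, 0]],
  ],
)

```text
time: 26.85
position: [0.4608, 0.2816, 0.1845]
tool_rot: [-0.027, 1.0, -0.0, -0.001]
ft_force: [0.2, -0.5, 0.5]
grip_width: 0.0868
```

Call:
drive_tool(
  plan=[
    [[0, 0, 0, 0, 0, 0], [0, 0, 0, 0, 0, 0], [0, 0, 0, 0, 0, 0], [0, 0, 0, 0, 0, 0], [0, 0, 0, 0, 0, 0]],
  ],
  grip=1,
  force=40,
)

```text
time: 27.48
position: [0.4613, 0.2816, 0.1856]
tool_rot: [-0.027, 1.0, 0.0, 0.0]
ft_force: [-0.2, -0.5, 3.7]
grip_width: 0.0615
```

```bash
python3 snap.py wrist w12
python3 - <<'E'
from h import *
im=cv2.imread("pics/w12.png")
cv2.imwrite("pics/w12c.png",cv2.resize(im[60:300,140:370],None,fx=2.4,fy=2.4,interpolation=cv2.INTER_CUBIC))
E
```

```text
27.475 [0.4613 0.2816 0.1856] [-2.720e-02  9.996e-01  0.000e+00  3.000e-04] [-0.21 -0.51  3.71] [ 0.34  0.77  1.79 -0.    0.59 -1.28] 0.06145277572194676
```

View pics/w12c.png

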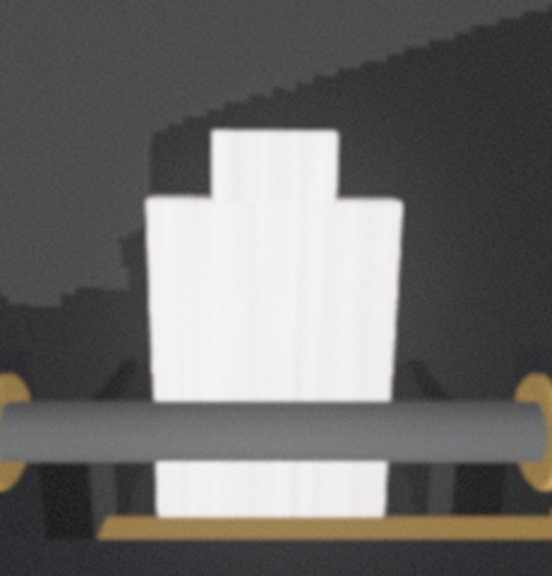

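Run:
```python
from h import *
import pickle
o=pickle.load(open("pics/w12.pkl","rb"));c=cam("wrist",o)
P=ray(c,np.array([(211,130),(338,130),(146,199),(403,199),(154,400),(391,400)])/2.4+[140,60],.01)[:,:2]
Rm=R.from_quat(o["tool_rot"]).as_matrix()[:2,:2]
print(((P-o["position"][:2])@Rm).round(4).tolist())
```

```text
[[0.0694, -0.0134], [0.0694, 0.0163], [0.0535, -0.0294], [0.0535, 0.0323], [0.0019, -0.0297], [0.0019, 0.0318]]
```

Call:
drive_tool(
  plan=[
    [[0, 0, 0.5, 0, 0, 0], [0, 0, 1, 0, 0, 0], [0, 0, 1, 0, 0, 0], [0, 0, 1, 0, 0, 0], [0, 0, 1, 0, 0, 0], [0, 0, 1, 0, 0, 0], [0, 0, 0.7, 0, 0, 0], [0, 0, 0, 0, 0, 0]],
  ],
)

```text
time: 28.52
position: [0.4612, 0.2818, 0.3417]
tool_rot: [-0.027, 1.0, 0.001, 0.001]
ft_force: [-0.1, 0.3, -1.7]
grip_width: 0.0612
```

Call:
drive_tool(
  plan=[
    [[0.2, -1, 0, 0, 0, 0.05], [0.2, -1, 0, 0, 0, 0.05], [0.2, -1, 0, 0, 0, 0.05], [0.2, -1, 0, 0, 0, 0.05], [0.2, -1, 0, 0, 0, 0.05], [0.2, -1, 0, 0, 0, 0.05], [0.2, -1, 0, 0, 0, 0.05], [0.2, -1, 0, 0, 0, 0.05]],
  ],
)

```text
time: 29.52
position: [0.5008, 0.0808, 0.3392]
tool_rot: [-0.048, 0.999, 0.0, -0.001]
ft_force: [-0.1, 0.9, -2.1]
grip_width: 0.0615
```

Call:
drive_tool(
  plan=[
    [[0.2, -1, 0, 0, 0, 0.05], [0.2, -1, 0, 0, 0, 0.05], [0.2, -1, 0, 0, 0, 0.05], [0.2, -1, 0, 0, 0, 0.05], [0.2, -1, 0, 0, 0, 0.05], [0.2, -1, 0, 0, 0, 0.05], [0.2, -1, 0, 0, 0, 0.05], [0.2, -1, 0, 0, 0, 0.05]],
  ],
)

```text
time: 30.52
position: [0.5408, -0.119, 0.339]
tool_rot: [-0.069, 0.998, 0.001, -0.001]
ft_force: [0.2, 0.2, -2.2]
grip_width: 0.0613
```

Call:
drive_tool(
  plan=[
    [[0.2, -1, 0, 0, 0, 0.05], [0.2, -1, 0, 0, 0, 0.05], [0.2, -1, 0, 0, 0, 0.05], [0.2, -1, 0, 0, 0, 0.05], [0.2, -1, 0, 0, 0, 0.05], [0, -1, 0, 0, 0, 0], [0, -0.65, 0, 0, 0, 0], [0, 0, 0, 0, 0, 0]],
  ],
)

```text
time: 31.52
position: [0.566, -0.286, 0.3401]
tool_rot: [-0.081, 0.997, 0.0, 0.0]
ft_force: [0.5, -0.7, -2.5]
grip_width: 0.0614
```

```bash
python3 snap.py side s13;python3 snap.py wrist w13
python3 - <<'E'
from h import *
o=robot.get_obs();M=R.from_quat(o["tool_rot"]).as_matrix();print(np.degrees(np.arctan2(-M[0,1],M[1,1])))
a=cv2.imread("pics/s13.png")[160:290,250:370]
b=cv2.imread("pics/w13.png")
cv2.imwrite("pics/p13.png",np.hstack([cv2.resize(a,(384,384),interpolation=cv2.INTER_CUBIC),b[:,60:450]]))
E
```

```text
31.525 [ 0.566  -0.286   0.3401] [-8.110e-02  9.967e-01  0.000e+00  1.000e-04] [ 0.47 -0.7  -2.46] [-0.64  0.61  1.47  0.    1.06 -2.38] 0.061404935069656295
31.575 [ 0.5659 -0.285   0.3401] [-8.150e-02  9.967e-01  5.000e-04 -2.000e-04] [-0.43  0.09 -1.92] [-0.64  0.61  1.47  0.    1.06 -2.38] 0.06113413171926514
9.397205572253554
```

View pics/p13.png

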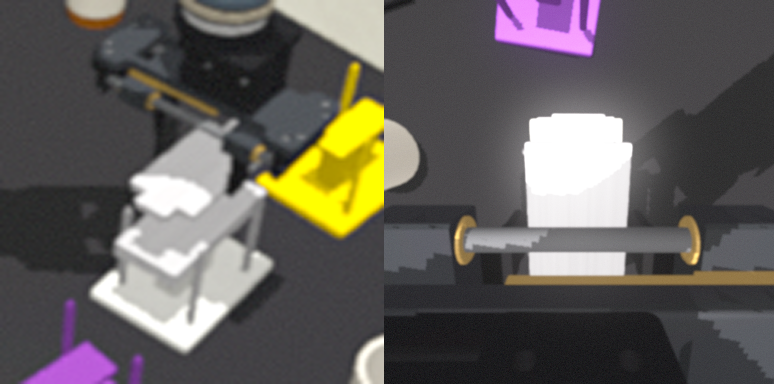

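Call:
drive_tool(
  plan=[
    [[0, 0, -0.4, 0, 0, 0], [0, 0, -0.4, 0, 0, 0], [0, 0, -0.4, 0, 0, 0], [0, 0, -0.4, 0, 0, 0], [0, 0, -0.3, 0, 0, 0], [0, 0, 0, 0, 0, 0]],
  ],
)

```text
time: 32.38
position: [0.566, -0.2845, 0.2918]
tool_rot: [-0.082, 0.997, 0.001, -0.001]
ft_force: [-0.8, 0.4, -1.0]
grip_width: 0.0615
```

Call:
drive_tool(
  plan=[
    [[0, 0, -0.08, 0, 0, 0], [0, 0, 0, 0, 0, 0]],
  ],
)

```text
time: 32.62
position: [0.5663, -0.2847, 0.291]
tool_rot: [-0.082, 0.997, -0.0, 0.0]
ft_force: [0.5, 1.5, -1.1]
grip_width: 0.0613
```

Call:
drive_tool(
  plan=[
    [[0, 0, -0.1, 0, 0, 0], [0, 0, -0.08, 0, 0, 0], [0, 0, 0, 0, 0, 0]],
  ],
)

```text
time: 33.0
position: [0.5661, -0.2846, 0.2861]
tool_rot: [-0.082, 0.997, 0.0, -0.0]
ft_force: [0.6, -0.3, -1.4]
grip_width: 0.0612
```

Call:
drive_tool(
  plan=[
    [[0, 0, -0.04, 0, 0, 0], [0, 0, 0, 0, 0, 0]],
  ],
)

```text
time: 33.25
position: [0.5662, -0.2846, 0.2852]
tool_rot: [-0.082, 0.997, 0.0, -0.0]
ft_force: [0.4, -0.8, -2.1]
grip_width: 0.0615
```

Call:
drive_tool(
  plan=[
    [[0, 0, -0.04, 0, 0, 0], [0, 0, 0, 0, 0, 0]],
  ],
)

```text
time: 33.5
position: [0.5662, -0.2846, 0.2842]
tool_rot: [-0.082, 0.997, 0.0, -0.0]
ft_force: [0.5, 0.1, -2.4]
grip_width: 0.061
```

Call:
drive_tool(
  plan=[
    [[0, 0, -0.04, 0, 0, 0], [0, 0, 0, 0, 0, 0]],
  ],
)

```text
time: 33.75
position: [0.5662, -0.2847, 0.2837]
tool_rot: [-0.082, 0.997, -0.0, 0.0]
ft_force: [-0.3, 0.0, 0.6]
grip_width: 0.0614
```

Call:
drive_tool(
  plan=[
    [[0, 0, -0.03, 0, 0, 0], [0, 0, 0, 0, 0, 0]],
  ],
)

```text
time: 34.0
position: [0.5662, -0.2847, 0.2831]
tool_rot: [-0.082, 0.997, -0.0, 0.0]
ft_force: [-0.4, 0.9, 3.4]
grip_width: 0.0613
```

Call:
drive_tool(
  plan=[
    [[0, 0, 0.04, 0, 0, 0], [0, 0, 0, 0, 0, 0]],
  ],
)

```text
time: 34.25
position: [0.5663, -0.2847, 0.2837]
tool_rot: [-0.082, 0.997, -0.0, 0.0]
ft_force: [-0.1, 0.9, 2.9]
grip_width: 0.0612
```

Call:
drive_tool(
  plan=[
    [[0, 0, 0, 0, 0, 0], [0, 0, 0, 0, 0, 0], [0, 0, 0, 0, 0, 0], [0, 0, 0, 0, 0, 0]],
  ],
  grip=0,
)

```text
time: 34.75
position: [0.5662, -0.2846, 0.2833]
tool_rot: [-0.082, 0.997, 0.0, -0.0]
ft_force: [0.6, 0.3, 0.6]
grip_width: 0.0856
```

Call:
drive_tool(
  plan=[
    [[0, 0, 0.3, 0, 0, 0], [0, 0, 0.8, 0, 0, 0], [0, 0, 0.8, 0, 0, 0], [0, 0, 0.4, 0, 0, 0], [0, 0, 0, 0, 0, 0]],
  ],
)

```text
time: 35.38
position: [0.5664, -0.2847, 0.342]
tool_rot: [-0.082, 0.997, -0.001, 0.001]
ft_force: [-0.3, 1.1, -0.4]
grip_width: 0.0871
```

```bash
python3 snap.py side s14;python3 snap.py wrist w14
python3 - <<'E'
from h import *
a=cv2.imread("pics/s14.png")[160:290,250:370]
b=cv2.imread("pics/w14.png")
cv2.imwrite("pics/p14.png",np.hstack([cv2.resize(a,(384,384),interpolation=cv2.INTER_CUBIC),cv2.resize(b[95:287,160:352],(384,384))]))
E
```

```text
35.375 [ 0.5664 -0.2847  0.342 ] [-8.210e-02  9.966e-01 -7.000e-04  8.000e-04] [-0.34  1.1  -0.42] [-0.64  0.61  1.47 -0.    1.06 -2.38] 0.08711373826708521
35.425 [ 0.5661 -0.2845  0.3411] [-8.210e-02  9.966e-01 -1.000e-04  1.000e-04] [ 0.39  0.85 -0.46] [-0.64  0.61  1.47  0.    1.06 -2.38] 0.0871441181622846
```

View pics/p14.png

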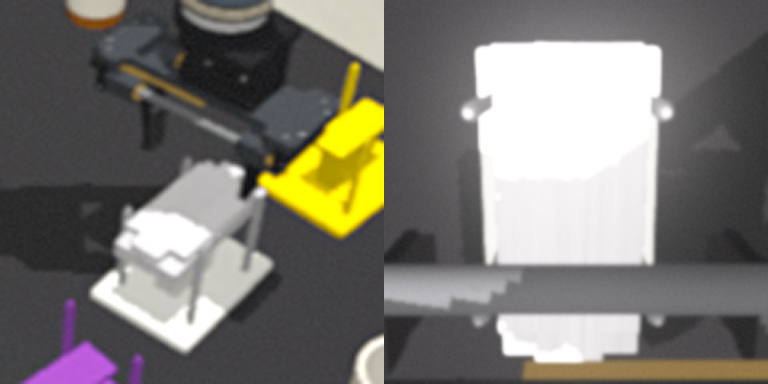

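The cover lies squarely on the spacer, and its ends and sides line up with the spacer and the posts in both views. Now to press it.

Call:
drive_tool(
  plan=[
    [[0, 0, 0, 0, 0, 0], [0, 0, -0.3, 0, 0, 0], [0, 0, -0.4, 0, 0, 0], [0, 0, -0.4, 0, 0, 0], [0, 0, -0.4, 0, 0, 0], [0, 0, -0.3, 0, 0, 0], [0, 0, 0, 0, 0, 0], [0, 0, 0, 0, 0, 0]],
  ],
  grip=1,
  force=10,
)

```text
time: 36.48
position: [0.5663, -0.2847, 0.2962]
tool_rot: [-0.082, 0.997, -0.0, 0.0]
ft_force: [-0.4, -1.1, 0.1]
grip_width: 0.0146
```

Call:
drive_tool(
  plan=[
    [[0, 0, -0.08, 0, 0, 0], [0, 0, 0, 0, 0, 0]],
  ],
)

```text
time: 36.72
position: [0.5662, -0.2846, 0.2942]
tool_rot: [-0.082, 0.997, -0.0, 0.0]
ft_force: [-1.3, -0.4, 0.1]
grip_width: 0.0019
```

Call:
drive_tool(
  plan=[
    [[0, 0, -0.06, 0, 0, 0], [0, 0, 0, 0, 0, 0]],
  ],
)

```text
time: 36.98
position: [0.5662, -0.2846, 0.2924]
tool_rot: [-0.082, 0.997, 0.0, -0.0]
ft_force: [0.4, -1.0, 0.4]
grip_width: 0.0
```

Call:
drive_tool(
  plan=[
    [[0, 0, -0.08, 0, 0, 0], [0, 0, 0, 0, 0, 0]],
  ],
)

```text
time: 37.22
position: [0.5663, -0.2847, 0.2907]
tool_rot: [-0.082, 0.997, -0.0, 0.0]
ft_force: [0.7, -0.7, 1.8]
grip_width: 0.0005
```

Call:
drive_tool(
  plan=[
    [[0, 0, -0.06, 0, 0, 0], [0, 0, 0, 0, 0, 0]],
  ],
)

```text
time: 37.48
position: [0.5663, -0.2847, 0.2895]
tool_rot: [-0.082, 0.997, -0.0, 0.0]
ft_force: [-0.7, -0.1, 4.8]
grip_width: 0.0006
```

Call:
drive_tool(
  plan=[
    [[0, 0, -0.06, 0, 0, 0], [0, 0, 0, 0, 0, 0]],
  ],
)

```text
time: 37.72
position: [0.5663, -0.2847, 0.2882]
tool_rot: [-0.082, 0.997, -0.0, 0.0]
ft_force: [-1.3, 1.5, 6.6]
grip_width: 0.0004
```

Call:
drive_tool(
  plan=[
    [[0, 0, -0.06, 0, 0, 0], [0, 0, 0, 0, 0, 0], [0, 0, 0, 0, 0, 0]],
  ],
)

```text
time: 38.1
position: [0.5663, -0.2847, 0.287]
tool_rot: [-0.082, 0.997, -0.0, 0.0]
ft_force: [-2.1, 0.4, 7.6]
grip_width: 0.0004
```

Call:
drive_tool(
  plan=[
    [[0, 0, -0.04, 0, 0, 0], [0, 0, 0, 0, 0, 0], [0, 0, 0, 0, 0, 0]],
  ],
)

```text
time: 38.48
position: [0.5663, -0.2847, 0.2862]
tool_rot: [-0.082, 0.997, -0.0, 0.0]
ft_force: [-1.7, 1.5, 8.0]
grip_width: 0.0003
```

Call:
drive_tool(
  plan=[
    [[0, 0, 0.1, 0, 0, 0], [0, 0, 0.2, 0, 0, 0], [0, 0, 0.6, 0, 0, 0], [0, 0, 1, 0, 0, 0], [0, 0, 1, 0, 0, 0], [0, 0, 1, 0, 0, 0], [0, 0, 0, 0, 0, 0]],
  ],
)

```text
time: 39.35
position: [0.5667, -0.285, 0.385]
tool_rot: [-0.082, 0.997, -0.002, 0.002]
ft_force: [-0.0, -0.7, 0.8]
grip_width: 0.0003
```

Call:
drive_tool(
  plan=[
    [[1, 0, 0.5, 0, 0, 0], [1, 0, 0, 0, 0, 0], [1, 0, 0, 0, 0, 0], [0.8, 0, 0, 0, 0, 0], [0, 0, 0, 0, 0, 0]],
  ],
)

```text
time: 39.98
position: [0.6618, -0.2843, 0.393]
tool_rot: [-0.083, 0.997, 0.001, -0.001]
ft_force: [-0.5, -0.4, -0.9]
grip_width: 0.0007
```

```bash
python3 snap.py side s15;python3 snap.py wrist w15; python3 snap.py scene c15
python3 - <<'E'
from h import *
a=cv2.imread("pics/s15.png")[180:290,250:360]
b=cv2.imread("pics/w15.png")[20:212,150:342]
cv2.imwrite("pics/p15.png",np.hstack([cv2.resize(i,(390,390),interpolation=cv2.INTER_CUBIC) for i in (a,b)]))
E
```

```text
39.975 [ 0.6618 -0.2843  0.393 ] [-8.260e-02  9.966e-01  6.000e-04 -9.000e-04] [-0.47 -0.36 -0.86] [-0.56  0.67  1.18 -0.    1.29 -2.3 ] 0.0006537810052991586
40.025 [ 0.661  -0.2843  0.3932] [-8.240e-02  9.966e-01  8.000e-04 -1.300e-03] [ 0.38 -0.61  0.22] [-0.56  0.67  1.18 -0.    1.29 -2.3 ] 0.0004430489296444
40.075 [ 0.6605 -0.2844  0.3936] [-8.210e-02  9.966e-01  8.000e-04 -1.400e-03] [ 0.06 -0.53  0.55] [-0.56  0.67  1.18 -0.    1.29 -2.3 ] 0.0003064188006046037
```

View pics/p15.png

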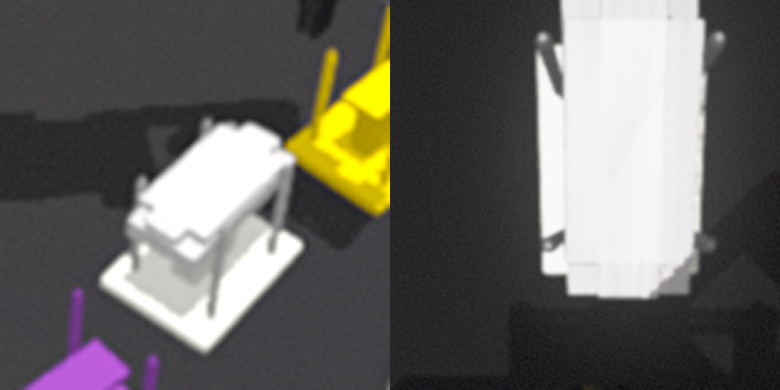

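View pics/c15.png

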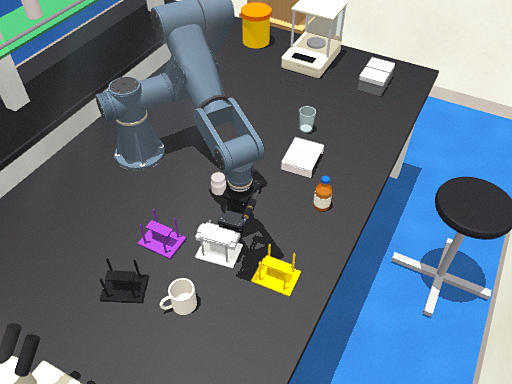

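Run:
```python
from h import *
import pickle
o=pickle.load(open("pics/w15.pkl","rb"));c=cam("wrist",o)
s=390/192
P=ray(c,np.array([(567,18),(705,18),(567,264),(697,264)])/s+[150,20],.108)[:,:2]
print("cover centre",P.mean(0).round(4),P.round(4).tolist())
print(robot.hand_in())
```

```text
cover centre [ 0.5367 -0.1038] [[0.49, -0.1517], [0.48, -0.0916], [0.5936, -0.1173], [0.5832, -0.0545]]
the job is handed in; nothing more can be done
None
```

Run:
```python
from h import *
import pickle
o=pickle.load(open("pics/w15.pkl","rb"));c=cam("wrist",o)
s=390/192
P=ray(c,(np.array([(567,18),(705,18),(567,264),(697,264)])-[390,0])/s+[150,20],.108)[:,:2]
f=P[2:].mean(0)-P[:2].mean(0)
print("cover centre",P.mean(0).round(4),np.linalg.norm(P[0]-P[1]),np.linalg.norm(f),np.degrees(np.arctan2(f[1],f[0])))
```

```text
the job is handed in; nothing more can be done
```

Run:
```python
import pickle,numpy as np
from scipy.spatial.transform import Rotation as R
o=pickle.load(open("pics/w15.pkl","rb"))
T=np.array([[.0002,.9709,.2394,.0654],[1,0,-.001,.0004],[-.001,.2394,-.9709,.02]]);M=R.from_quat(o["tool_rot"]).as_matrix()
uv=(np.array([(567,18),(705,18),(567,264),(697,264)])-[390,0])/(390/192)+[150,20]
d=np.c_[(uv[:,0]-252.98)/266.98,-(uv[:,1]-188.03)/266.98,-np.ones(4)]@T[:,:3].T@M.T
p=o["position"]+M@T[:,3];P=(p+d*((.108-p[2])/d[:,2])[:,None])[:,:2]
f=P[2:].mean(0)-P[:2].mean(0)
print(P.mean(0).round(4),np.linalg.norm(P[0]-P[1]),np.linalg.norm(f),np.degrees(np.arctan2(f[1],f[0])))
```

```text
[ 0.5661 -0.2826] 0.06070863276312835 0.10762810530494082 9.348633872004894
```

I built the stand as asked and handed the job in at about 40 s. The hand-in gives no verdict, so whether it passed is not confirmed.

**What I did**
- **Spacer:** it was the plate lying in the open. I set it on the white stand, let go, and pressed it with closed fingertips up to 10.4 N, about 3.5–4 mm of platform travel.
- **Cover:** I drew it out from under the bridge by its end, put it down and took it again by its middle. I set it on the spacer, let go, and pressed it up to 8.0 N, about 4 mm of travel.

**Last checks**
- **Cover position:** its centre measured (0.566, -0.283), about 2 mm from the platform's measured centre (0.567, -0.284). Its angle is 9.3° against the stand's 9.2–9.6°, and its measured size matches the drawing.
- **Robot and bystanders:** both plates look flat and stacked in the side and wrist views. The gripper is well clear, the force reading is about zero, and the bottle, jar, beaker and mug look unmoved.

**What disagreed**
- **Bad check at hand-in:** the check I ran just before handing in gave a false cover centre of (0.537, -0.104). I had left out the crop's column offset. I only corrected it afterwards, from the same picture.
- **Wrist camera bias:** the wrist camera read about 1 mm too far in +y compared with the plates held in the jaws, and I allowed for that when placing.

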